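Snap the garlic basket onto the eye of its hanging stand

ROBOT

A 6-joint arm with a two-finger parallel gripper is mounted at the origin on a cart in front of the work surface, level with it; the furniture and walls round the work are solid. World frame = base frame: x ahead of the robot, y to its left, z up, the work surface at z = 0. Lengths are in mm, angles in rad, forces in N, time in s.
With the tool pointing down it reaches from about 350 to 875 mm from the base axis. Payload 4.2 kg.
Tool frame: the origin (TCP) lies at the very end of the fingers, on their centre line; the grasp point (between the pads) lies 19 mm behind it; z points along the fingers, y is the line along which they close (so a half turn about z gives the same grasp; the last joint's range is limited). The gripper opens to 85 mm and grips with 20 to 120 N. Pads are 22 mm wide; open, the fingers measure 114 mm over their backs; the gripper's body (76 mm by 85 mm) begins 54 mm behind the grasp point. The pads swing forward as they close: fully open they stand 13 mm farther back than shut.
Start: joints at [1.594, 0.385, 0.008, 0, -1.194, -0.259], TCP at [145.982, 607.691, 231.312] pointing down, gripper open.
Joint ranges: [-3.14, 3.14], [-1.21, 2.06], [-1.07, 1.41], [-3.16, 2.05], [-2.99, -0.16], [-3.1, 3.1]. Speed limits (rad/s): [2.79, 2.79, 3.14, 3.14, 3.14, 3.14].

INTERFACE

Orientations are given as a unit quaternion [x, y, z, w].
In Python, from bench import read_state, get_image, camera_model, job_done gives the robot as it stands.
- The arm moves only by the shell command python3 -m handwheel 'ROWS'. ROWS is JSON, a list of rows, each a list of 7 numbers: the shift along the tool's x, y, z in m, then the turn, a rotation vector about the tool's x, y, z in rad, then the gripper's target within -1 to 1 (fully open at 1, half-way at 0, shut at -1). In form: [[dx, dy, dz, wx, wy, wz, jaw], ...]. A call has 1 to 10 rows; each row is the pose to reach, as a shift and turn from the pose commanded when the call began, along the tool's axes at that moment; what a row does not reach only later rows make up. A row lasts 1/8 s, in which the tool goes at most 62.5 mm and 10.7 degrees, less where a joint would pass 70% of its speed; a pose out of reach is approached as far as the arm can. A call with a gripper value outside its range is refused whole. The fingers move at their own pace and stop on an object; the grip force is fixed at half the most. Time passes only in rows, so rows that repeat a pose let the fingers close. It gives the time, the measured TCP pose, the force, the opening and the grip force at its end, in the units of the state.
- read_state(): the state, without advancing time (a new reading comes with each control period).
- get_image(name): name is "scene" or "top" or "wrist"; returns (picture, depth): 384x512x3 uint8, blue, green, red; 384x512 float32, mm along the optical axis (not along the pixel's ray), 0 where there is no reading.
- camera_model(name): a dict with "K" (3x3 intrinsics, pixels), "rvec" (rotation vector, rad) and "tvec" (3), from world to camera coordinates, as OpenCV has them; the wrist camera has in their place "hand_eye" (4x4, takes a point from camera to tool coordinates, whose origin is the TCP and whose axes are the flange's). Camera axes: x right, y down, z forward; pixel columns grow to the right and rows downward; lengths in mm; the calibration is good to about 2 mm. A picture is of the moment at which its call begins: read the wrist's pose just before it. camera_model takes no time and is no camera call.
- job_done(): hands the job in; it is judged then, once.
The state is a dict: "clock": time; "joints": joint angles; "joint_vel": joint speeds; "joint_efforts": joint torques, N m; "position": TCP position; "ee_rot": TCP orientation; "contact_force": force on the tool from outside, world axes, zero at the start; "wrist_torque": the same for the moment, N m; "gripper_width": finger opening in mm; "grasp_force": force on a finger pad.
Only numpy, scipy, OpenCV 4.12 (cv2) and the standard library are available. Lean on these libraries where they do the work, as an engineer would, in place of code of your own. Each camera call takes 0.05 s, during which the arm holds its last target. There are 200 camera calls.

TASK

Clear the chopping board by hanging the garlic basket back on its stand: pick it up by the flat spine of its snap hook, gently press the hook's sprung gate against the near bar of the stand's wire eye until the bar is inside the hook, and lower the basket so that the gate snaps shut behind the bar. Keep the basket upright throughout, let the eye take the weight while you still hold the hook without pushing it further down, then let go and leave the basket hanging still from the eye. Never force the wire eye (keep it well under 12 N), keep both garlic bulbs in the basket, and leave everything else where it is.

Things in the scene. Friction and masses are not known exactly. Their poses are not given: they have to be found in the camera images.
- basket: round dark wire basket, 130 mm wide, 50 mm deep, four wires rising from its rim to a barrel and, rigid on top, a bright steel snap hook; 186 mm high, 0.25 to 0.4 kg plus two bulbs of 34 g. Origin: centre of underside, z up. The hook (7 mm bar) lies in the x-z plane, x -25 to +20 mm, z 114 to 185 mm: spine at -x, sprung mouth at +x. Inside it is free from x = -15 to +12 mm
- hook_grip (a point): where to grip the hook's spine from above, fingers closing along the basket's y; basket frame x = -22 mm, y = 0, z = 153 mm. The spine is a flat upright bar 10 x 10 mm centred at x = -20 mm, z 128 to 166 mm. Pads up to 22 mm wide (in x) stay clear of the eye bar
- hook_nose (a point): lowest point of the hook's nose, under which the eye bar has to enter; basket frame x = +16 mm, y = 0, z = 161 mm. The nose is 7 mm thick
- hook_seat (a point): centre of the 6 mm eye bar once it lies in the top of the hook's bow (an inverted V); basket frame x = 0, y = 0, z = 173.7 mm. Holding the basket so, the weight passes to the eye
- gate (a joint): the hook's gate, a straight 5 mm rod, hinge at its foot (basket frame x = +16, z = 126 mm), tip 33 mm higher, under the nose. rad: 0 shut, grows swinging inward (-x), stop at 0.8, sprung shut. A bar 22 mm above the hinge needs about 3 N to start it, 5 N at 0.55 rad
- gate_entry (a point): how the bar gets in: bring its centre level to this point (basket frame x = +8, y = 0, z = 148 mm, 25.7 mm below hook_seat) from the +x side, pressing the gate to about 0.55 rad; then lower the basket about 26 mm: the bar slides up past the gate's tip, the gate snaps shut below it and the bar comes to lie in the bow
- stand: fixed stand: stone foot 196 mm wide, 20 mm thick; 13 mm steel post at x = +55 mm, 330 mm tall; on it a collar with thumbscrew, from which a level 6 mm wire arm runs to -x and ends in a level closed eye. Origin: centre of the foot's underside. The eye's near bar runs along y, straight for 14 mm, centre at x = -90 mm; hole 24 mm wide (y), 28 mm long (x)
- eye_low (a point): point of the stand at x = -90, y = 0, z = 220 mm: centre of the eye's near bar if the collar were at its lowest. The true bar is 0 to 60 mm straight above: its height is NOT reported, find it by touch or sight. The arm is springy up and down, about 8 N per mm at the eye, and stiff otherwise
- garlic_a: garlic bulb, 56 mm, lying loose in the basket (origin at its underside)
- garlic_b: the other garlic bulb, 56 mm, lying loose in the basket
- board: wooden chopping board 210 x 300 x 21 mm on which the basket stands at first (origin: centre of its underside)
- tomato: tomato, 65 mm, to be left alone
- lemon: lemon, 71 mm, to be left alone
- onion: onion, 82 mm, to be left alone
- peeler: peeler with a thick handle, 170 mm long, to be left alone

How it is judged:
By the outcome, as a careful person would: the job done as asked, in the order asked, and still so for the second after the job is handed in, with the robot touching nothing.
It also fails if it takes over 72 s, if anything falls off the work surface, if the arm or the gripper's body presses on something with over 40 N, if the wrist force passes 120 N, or if a joint passes its speed limit or range.

## Working session

There is one attempt and no reset: what is moved stays moved. The work goes in short steps, Python scripts to look and compute and a shell command to move; the robot and the scene stay as the last step left them, time stands still between calls to the robot, and variables do not carry over. Pictures are saved under pics/ and viewed, at most 10 in all, crops included, and the job is handed in when it is done.

```bash
mkdir -p pics; ls
cat > h.py <<'E'
import numpy as np,cv2
from scipy.spatial.transform import Rotation as R
from bench import *
def pts(name):
    s=read_state(); im,d=get_image(name); m=camera_model(name); K=np.array(m["K"])
    v,u=np.mgrid[:384,:512]
    c=np.stack([(u-K[0,2])/K[0,0]*d,(v-K[1,2])/K[1,1]*d,d],-1)
    if "rvec" in m:
        Rm=R.from_rotvec(np.ravel(m["rvec"])).as_matrix(); w=(c-np.ravel(m["tvec"]))@Rm
    else:
        H=np.array(m["hand_eye"]); w=(c@H[:3,:3].T+H[:3,3])@R.from_quat(s["ee_rot"]).as_matrix().T+s["position"]
    w[d==0]=np.nan
    return im,d,w
E
python3 - <<'E'
from h import *
s=read_state(); print(s)
o=[]
for n in("scene","top"):
    im,d,w=pts(n); np.savez(f"pics/{n}0.npz",im=im,w=w); o.append(im); m=camera_model(n); print(n,m)
cv2.imwrite("pics/s0.png",cv2.resize(o[0],(800,600))); cv2.imwrite("pics/t0.png",cv2.resize(o[1],(800,600)))
print(camera_model("wrist"))
E
```

```text
pics
{'clock': 0.0, 'joints': array([ 1.59359203e+00,  3.85565275e-01,  6.64870287e-03, -5.85002227e-04,
       -1.19396878e+00, -2.58651060e-01]), 'joint_vel': array([ 0.00058764, -0.00093002,  0.00194036, -0.00051539, -0.00045636,
       -0.00036539]), 'joint_efforts': array([ 5.20794492e-04, -3.92286122e+01,  1.88404602e+01,  4.18648392e+00,
       -4.60652547e-03,  2.60672124e-06]), 'position': array([145.8366089 , 607.15473156, 230.2124952 ]), 'ee_rot': array([ 9.93041305e-01, -1.17761633e-01, -1.22675751e-04,  1.07231770e-03]), 'contact_force': array([-0.0549856 ,  0.55916876,  0.49335758]), 'wrist_torque': array([-0.02676731,  0.01373861, -0.0176029 ]), 'grasp_force': 0.0, 'gripper_width': 85.66131021752349}
scene {'K': array([[388.34186762,   0.        , 256.83024662],
       [  0.        , 388.34186762, 186.53730794],
       [  0.        ,   0.        ,   1.        ]]), 'rvec': array([ 2.00498148, -1.2071826 ,  0.5684088 ]), 'tvec': array([-186.54002007,  480.54933744,  876.74535801])}
top {'K': array([[445.17043364,   0.        , 254.9860857 ],
       [  0.        , 445.17043364, 192.22282797],
       [  0.        ,   0.        ,   1.        ]]), 'rvec': array([ 2.1929404 , -2.15392043,  0.06849573]), 'tvec': array([ 105.81637593,  583.27263663, 1453.72983468])}
{'K': array([[317.39913942,   0.        , 255.28835949],
       [  0.        , 317.39913942, 193.41389092],
       [  0.        ,   0.        ,   1.        ]]), 'hand_eye': array([[-6.74293438e-04, -9.60878491e-01, -2.76969439e-01,
         6.97198747e+01],
       [ 9.99999754e-01, -7.01379665e-04, -1.27320221e-06,
         3.71379585e-01],
       [-1.93037340e-04, -2.76969372e-01,  9.60878728e-01,
        -1.43100474e+02],
       [ 0.00000000e+00,  0.00000000e+00,  0.00000000e+00,
         1.00000000e+00]])}
```

View pics/s0.png

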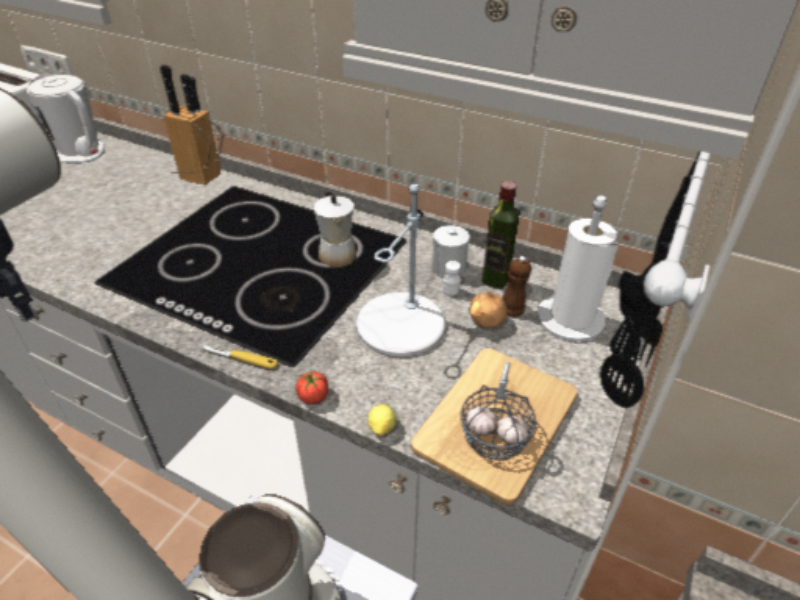

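View pics/t0.png

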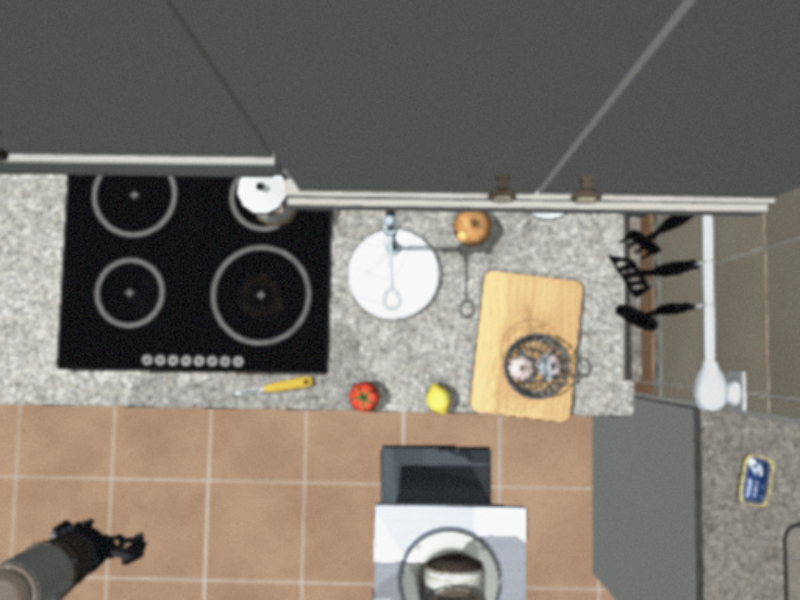

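Run:
```python
from h import *
for n in("scene","top"):
    f=np.load(f"pics/{n}0.npz"); im,w=f["im"],f["w"]; z=w[...,2]
    def at(u,v): print(n,(u,v),np.round(w[int(v*.64),int(u*.64)]))
    for p in ([(415,190),(385,255),(400,325),(505,370),(500,385),(490,430)] if n=="scene" else [(393,300),(393,280),(390,225),(537,360),(395,270),(440,398),(470,230)]): at(*p)
    B=(w[...,0]>250)&(w[...,0]<800)&(abs(w[...,1])<600)
    m=B&(z>110)&(z<330)
    # hook cluster
    lab=cv2.connectedComponentsWithStats(m.astype(np.uint8),connectivity=8)
    for i in range(1,lab[0]):
        if lab[2][i,4]>4:
            q=w[lab[1]==i]; print(i,lab[2][i],np.round(np.r_[q.min(0),q.max(0),np.median(q,0)]))
f=np.load("pics/scene0.npz")["im"]; a=cv2.resize(f[90:320,220:380],(400,575),interpolation=cv2.INTER_CUBIC)
f=np.load("pics/top0.npz")["im"]; b=cv2.resize(f[125:275,220:380],None,fx=2.5,fy=2.5,interpolation=cv2.INTER_CUBIC)
c=np.zeros((575,800,3),np.uint8);c[:,:400]=a;c[:375,400:]=b
cv2.imwrite("pics/c1.png",c)
```

```text
scene (415, 190) [689. 126. 325.]
scene (385, 255) [847. 283.   7.]
scene (400, 325) [621. 119.  23.]
scene (505, 370) [ 441. -167.  203.]
scene (500, 385) [ 427. -167.  179.]
scene (490, 430) [ 435. -160.   45.]
1 [239 118  32  59 390] [545. 109. 112. 729. 142. 330. 689. 128. 250.]
2 [201 126  25  23 418] [739. 340. 110. 800. 433. 180. 764. 376. 154.]
3 [417 148  11  19  49] [ 753. -336.  269.  765. -320.  330.  759. -324.  317.]
6 [359 153  27  38 597] [ 788. -234.  110.  800. -173.  246.  795. -204.  181.]
7 [439 152  10  26  61] [ 656. -388.  240.  798. -388.  330.  752. -388.  301.]
10 [325 168  13  11  88] [785. -95. 110. 800. -52. 142. 793. -76. 127.]
13 [ 383  175   41   86 1825] [ 520. -379.  110.  800. -278.  330.  560. -334.  179.]
14 [ 398  193  114  156 7868] [ 386. -600.  110.  799. -387.  330.  390. -481.  223.]
15 [309 231  22  36 156] [ 420. -194.  111.  475. -139.  207.  435. -169.  159.]
top (393, 300) [582. 130.  20.]
top (393, 280) [626. 130.  20.]
top (390, 225) [686. 130. 326.]
top (537, 360) [ 462. -171.   50.]
top (395, 270) [650. 128.  15.]
top (440, 398) [381.  28.  46.]
top (470, 230) [727. -27.  72.]
1 [152 116  31  22 539] [739. 345. 113. 800. 436. 182. 772. 386. 157.]
2 [244 135  13  64 269] [547. 110. 114. 726. 144. 330. 669. 130. 251.]
3 [403 138   9   1   9] [ 746. -359.  112.  753. -346.  149.  749. -353.  130.]
4 [ 389  138   59  123 3826] [ 388. -393.  110.  753. -298.  330.  564. -387.  213.]
6 [335 227  19  17 117] [ 424. -189.  110.  472. -135.  209.  447. -164.  148.]
```

View pics/c1.png

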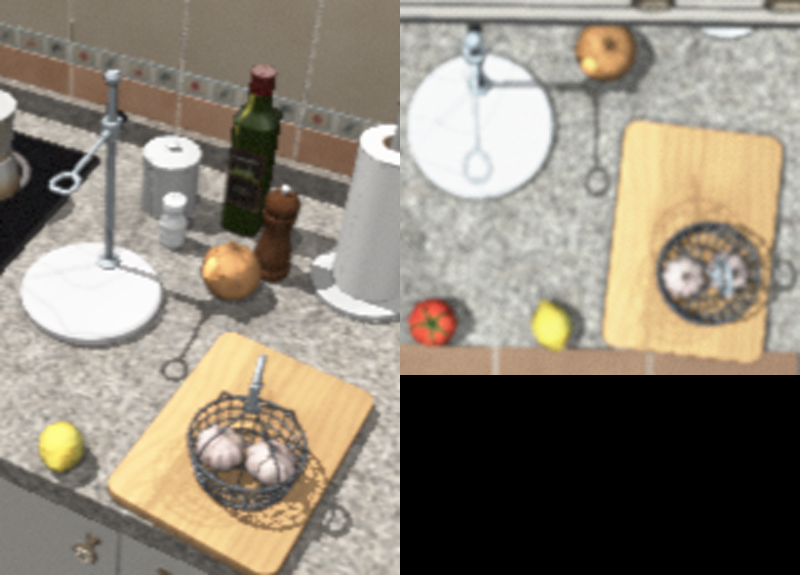

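Run:
```python
from h import *
for n in("scene","top"):
    f=np.load(f"pics/{n}0.npz"); w=f["w"]; z=w[...,2]
    m=(abs(w[...,0]-447)<40)&(abs(w[...,1]+165)<40)&(z>125); q=w[m]
    print(n,len(q),np.round(q[np.argsort(-q[:,2])][::2].astype(float)).tolist())
    m=(w[...,0]>530)&(w[...,0]<675)&(abs(w[...,1]-129)<25)&(z>150); q=w[m]
    print("arm",len(q),np.round(q[np.argsort(q[:,0])][::2].astype(float)).tolist())
    m=(w[...,0]>480)&(w[...,0]<760)&(abs(w[...,1]-129)<120)&(abs(z-20)<6); v=w[m][:,:2]; 
    c,r=cv2.minEnclosingCircle(v.astype(np.float32)); print(c,r)
```

```text
scene 116 [[445.0, -168.0, 207.0], [445.0, -165.0, 205.0], [448.0, -170.0, 205.0], [452.0, -163.0, 205.0], [443.0, -166.0, 204.0], [459.0, -166.0, 203.0], [456.0, -167.0, 203.0], [443.0, -169.0, 202.0], [438.0, -168.0, 202.0], [438.0, -166.0, 201.0], [435.0, -167.0, 201.0], [442.0, -170.0, 199.0], [435.0, -170.0, 199.0], [433.0, -171.0, 198.0], [432.0, -166.0, 196.0], [432.0, -169.0, 194.0], [426.0, -169.0, 192.0], [435.0, -171.0, 192.0], [429.0, -171.0, 190.0], [425.0, -167.0, 189.0], [428.0, -166.0, 188.0], [430.0, -173.0, 187.0], [433.0, -172.0, 187.0], [434.0, -164.0, 185.0], [464.0, -167.0, 185.0], [426.0, -170.0, 182.0], [424.0, -165.0, 181.0], [427.0, -167.0, 179.0], [426.0, -171.0, 178.0], [422.0, -169.0, 177.0], [426.0, -174.0, 176.0], [425.0, -172.0, 172.0], [427.0, -174.0, 171.0], [425.0, -169.0, 170.0], [464.0, -166.0, 168.0], [426.0, -172.0, 167.0], [424.0, -170.0, 164.0], [426.0, -172.0, 163.0], [464.0, -167.0, 161.0], [425.0, -170.0, 159.0], [425.0, -168.0, 158.0], [423.0, -171.0, 157.0], [426.0, -173.0, 155.0], [464.0, -168.0, 153.0], [425.0, -166.0, 153.0], [460.0, -
[... 8230 characters left out ...]
 [671.0, 146.0, 564.0], [671.0, 150.0, 563.0], [671.0, 148.0, 562.0], [671.0, 144.0, 562.0], [671.0, 135.0, 563.0], [671.0, 112.0, 564.0], [671.0, 118.0, 563.0], [671.0, 108.0, 563.0], [672.0, 129.0, 251.0], [672.0, 125.0, 561.0], [672.0, 105.0, 562.0], [672.0, 120.0, 560.0], [672.0, 150.0, 566.0], [673.0, 144.0, 565.0], [673.0, 120.0, 565.0], [673.0, 140.0, 563.0], [673.0, 108.0, 565.0], [673.0, 135.0, 563.0], [673.0, 133.0, 562.0], [674.0, 106.0, 564.0], [674.0, 118.0, 563.0], [674.0, 114.0, 563.0], [674.0, 134.0, 253.0], [674.0, 112.0, 562.0], [674.0, 116.0, 561.0], [675.0, 126.0, 248.0], [675.0, 146.0, 565.0], [675.0, 148.0, 564.0]]
(639.071044921875, 129.78883361816406) 97.4166259765625
```

```bash
python3 -m handwheel '[[0.04,0.03,-0.04,0,0,-0.03,1],[0.085,0.075,-0.069,0,0,-0.06,1],[0.13,0.12,-0.069,0,0,-0.1,1],[0.175,0.165,-0.069,0,0,-0.14,1],[0.22,0.21,-0.069,0,0,-0.18,1],[0.265,0.255,-0.069,0,0,-0.22,1],[0.31,0.3,-0.069,0,0,-0.26,1],[0.342,0.337,-0.069,0,0,-0.31,1],[0.355,0.395,-0.069,0,0,-0.31,1],[0.37,0.45,-0.069,0,0,-0.31,1]]'
```

```text
clock: 1.35
position: [400.1, 81.6, 299.9]
ee_rot: [0.999, 0.037, -0.0, 0.0]
contact_force: [1.0, 0.4, 0.2]
gripper_width: 85.6
grasp_force: 0.0
```

```bash
python3 -m handwheel '[[0.002,0.05,0,0,0,0,1],[0.003,0.105,0,0,0,0,1],[0.004,0.16,0,0,0,0,1],[0.005,0.21,0,0,0,0,1],[0.006,0.251,0,0,0,0,1],[0.006,0.251,0,0,0,0,1],[0.006,0.251,0,0,0,0,1]]'
python3 - <<'E'
from h import *
im,d,w=pts("wrist"); np.savez("pics/w1.npz",im=im,w=w,d=d); s=read_state(); print(s["position"],s["ee_rot"],s["joints"],s["contact_force"])
cv2.imwrite("pics/w1.png",im)
z=w[...,2]; m=(abs(w[...,0]-447)<40)&(abs(w[...,1]+167)<30)&(z>140); q=w[m].astype(float)
for a in range(415,475,5):
    k=q[(q[:,0]>=a)&(q[:,0]<a+5)]
    if len(k):
        t=k[k[:,2]>k[:,2].max()-12]; print(a,len(k),np.round([k[:,2].max(),t[:,1].min(),t[:,1].max(),np.median(t[:,1])],1))
E
```

```text
clock: 2.22
position: [424.9, -166.0, 299.9]
ee_rot: [0.999, 0.037, -0.0, -0.0]
contact_force: [0.0, 1.0, 0.3]
gripper_width: 85.2
grasp_force: 0.0
[ 424.98886938 -165.56960075  300.11898186] [ 9.99299754e-01  3.74157680e-02 -1.94055698e-04 -1.57801257e-04] [-1.37464105e-02  4.45470976e-02 -2.61471605e-01 -3.09688358e-04
 -1.26518138e+00  1.65948499e+00] [0.09831259 1.12660134 0.01252696]
420 14 [ 188.6 -174.4 -165.9 -168.9]
425 56 [ 195.9 -175.1 -164.7 -169.8]
430 2672 [ 388.  -185.9 -144.8 -155.8]
435 4940 [ 393.6 -184.5 -137.  -162. ]
440 4405 [ 396.6 -197.  -137.1 -186. ]
445 220 [ 396.6 -196.4 -175.8 -179.4]
450 66 [ 206.1 -170.2 -162.9 -166.8]
455 64 [ 203.5 -169.  -162.6 -165.9]
460 100 [ 200.3 -168.7 -162.2 -165.5]
465 58 [ 194.4 -167.7 -162.9 -165.2]
```

View pics/w1.png

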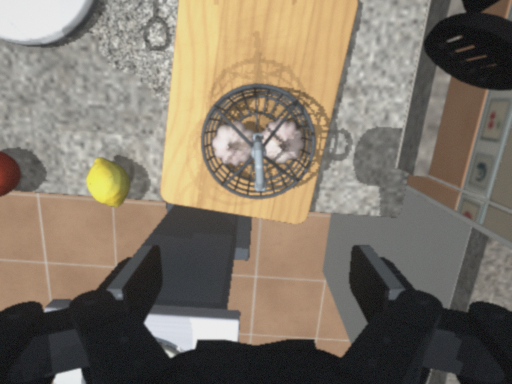

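Run:
```python
from h import *
def fit(w,n):
    z=w[...,2]; m=(abs(w[...,0]-447)<28)&(abs(w[...,1]+167)<12)&(z>165)&(z<215); q=w[m].astype(float)
    p=np.polyfit(q[:,0]-447,q[:,1],1); print(n,len(q),np.round(p,3),np.round(q.min(0)),np.round(q.max(0)))
    g=q[(q[:,2]<190)&(q[:,0]<440)]; print("spine",np.round(g.mean(0),1),len(g), "top",np.round(q[q[:,2]>201].mean(0),1))
fit(np.load("pics/w1.npz")["w"],"w")
for n in("scene","top"):
    fit(np.load(f"pics/{n}0.npz")["w"],n)
    w=np.load(f"pics/{n}0.npz")["w"]; z=w[...,2]
w=np.load("pics/w1.npz")["w"];z=w[...,2]
for w in (w,np.load("pics/top0.npz")["w"]):
    z=w[...,2]; m=(abs(z-71)<7)&(abs(w[...,0]-447)<80)&(abs(w[...,1]+167)<80)
    print(cv2.minEnclosingCircle(w[m][:,:2].astype(np.float32)))
    print(np.median(w[...,2][(abs(w[...,0]-530)<15)&(abs(w[...,1]+150)<30)]))
```

```text
w 511 [ 1.28000e-01 -1.67368e+02] [ 422. -175.  167.] [ 467. -162.  207.]
spine [ 427.7 -169.9  184.3] 57 top [ 448.3 -167.2  203.8]
scene 72 [ 1.12000e-01 -1.67115e+02] [ 422. -174.  167.] [ 464. -163.  207.]
spine [ 426.2 -169.7  179.3] 33 top [ 446.2 -166.8  203.8]
top 51 [ 1.20000e-01 -1.64824e+02] [ 424. -172.  167.] [ 465. -160.  209.]
spine [ 427.2 -166.   181.9] 12 top [ 450.  -165.   204.3]
((447.3929443359375, -167.2985076904297), 67.37416076660156)
20.614966314987157
((448.1943359375, -165.47189331054688), 67.23267364501953)
19.264569859947898
```

```bash
python3 -m handwheel '[[0,0.004,0.04,0,0,-0.045,1],[0,0.004,0.08,0,0,-0.045,1],[0,0.004,0.11,0,0,-0.045,1],[0,0.004,0.13,0,0,-0.045,1],[0,0.004,0.14,0,0,-0.045,1],[0,0.004,0.145,0,0,-0.045,1],[0,0.004,0.145,0,0,-0.045,0],[0,0.004,0.145,0,0,-0.045,-0.5],[0,0.004,0.145,0,0,-0.045,-0.6]]'
```

```text
clock: 3.4
position: [425.8, -170.2, 155.8]
ee_rot: [0.998, 0.06, 0.001, 0.0]
contact_force: [-0.1, -0.1, -0.6]
gripper_width: 32.2
grasp_force: 0.0
```

Run:
```python
from h import *
s=read_state();print(s["position"],s["gripper_width"],s["contact_force"])
im,d,w=pts("wrist"); cv2.imwrite("pics/w2.png",im)
```

```text
[ 425.81608421 -170.1803308   155.842411  ] 32.22244154185155 [-0.08227123 -0.06083128 -0.6460184 ]
```

View pics/w2.png

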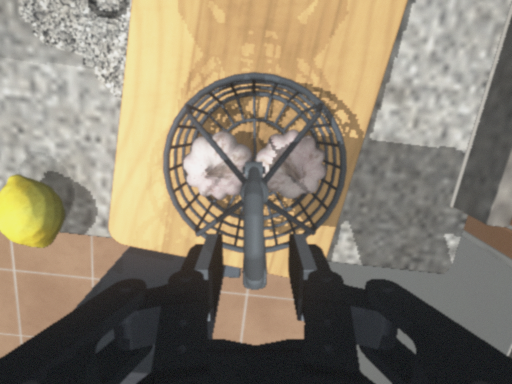

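```bash
python3 -m handwheel '[[0,0,0,0,0,0,-0.8],[0,0,0,0,0,0,-1],[0,0,0,0,0,0,-1],[0,0,0,0,0,0,-1],[0,0,0,0,0,0,-1]]'; python3 -m handwheel '[[0,0,-0.002,0,0,0,-1],[0,0,-0.005,0,0,0,-1],[0,0,-0.01,0,0,0,-1],[0,0,-0.015,0,0,0,-1],[0,0,-0.02,0,0,0,-1],[0,0,-0.02,0,0,0,-1]]'
python3 - <<'E'
from h import *
s=read_state();print(s["position"],R.from_quat(s["ee_rot"]).as_rotvec(),s["gripper_width"],s["contact_force"],s["wrist_torque"])
E
```

```text
clock: 4.08
position: [425.7, -170.1, 155.7]
ee_rot: [0.998, 0.06, 0.0, 0.0]
contact_force: [-1.6, 3.6, 5.3]
gripper_width: 8.9
grasp_force: 58.9
clock: 4.82
position: [425.9, -170.2, 175.9]
ee_rot: [0.998, 0.06, 0.001, 0.0]
contact_force: [-0.4, 0.3, -3.7]
gripper_width: 9.1
grasp_force: 58.4
[ 425.86599794 -170.16376373  175.88416214] [3.13581184e+00 1.87290215e-01 2.09507914e-03] 9.108326498662082 [-0.40383994  0.28811214 -3.69279277] [-0.00131512  0.04733542  0.02894015]
```

```bash
python3 -m handwheel '[[0,0,-0.01,0,0,0,-1],[0,0,-0.025,0,0,0,-1],[0,0,-0.045,0,0,0,-1],[0.001,-0.005,-0.055,0,0,0.01,-1],[0.004,-0.015,-0.06,0,0,0.02,-1],[0.01,-0.035,-0.06,0,0,0.03,-1],[0.018,-0.06,-0.06,0,0,0.04,-1],[0.026,-0.085,-0.06,0,0,0.05,-1],[0.034,-0.11,-0.06,0,0,0.06,-1],[0.042,-0.135,-0.06,0,0,0.06,-1]]'; python3 -m handwheel '[[0.008,-0.025,0,0,0,0,-1],[0.015,-0.05,0,0,0,0.01,-1],[0.023,-0.075,0,0,0,0.02,-1],[0.03,-0.1,0,0,0,0.03,-1],[0.035,-0.12,0,0,0,0.04,-1],[0.037,-0.135,0,0,0,0.04,-1],[0.038,-0.143,0,0,0,0.04,-1],[0.038,-0.146,0,0,0,0.04,-1],[0.038,-0.146,0,0,0,0.04,-1]]'
python3 - <<'E'
from h import *
s=read_state();print(s["position"],R.from_quat(s["ee_rot"]).as_matrix().round(4).tolist(),s["gripper_width"],s["contact_force"],s["wrist_torque"])
im,d,w=pts("wrist");np.savez("pics/w3.npz",im=im,w=w,d=d); 
im2,_,w2=pts("scene"); np.savez("pics/s3.npz",im=im2,w=w2)
b=cv2.resize(im2[100:280,190:350],(400,450),interpolation=cv2.INTER_CUBIC)
c=np.zeros((450,800,3),np.uint8);c[:,400:]=b;c[:300,:400]=cv2.resize(im,(400,300));cv2.imwrite("pics/w3.png",c)
E
```

```text
clock: 6.08
position: [450.8, -29.6, 234.8]
ee_rot: [1.0, 0.03, -0.001, -0.0]
contact_force: [1.0, 0.2, -2.9]
gripper_width: 8.5
grasp_force: 58.5
clock: 7.2
position: [480.2, 116.6, 235.3]
ee_rot: [1.0, 0.01, -0.0, 0.0]
contact_force: [-0.7, 0.1, -3.5]
gripper_width: 8.7
grasp_force: 58.5
[480.2354465  116.63549814 235.28015264] [[0.9998, 0.0191, -0.0003], [0.0191, -0.9998, -0.0002], [-0.0003, 0.0002, -1.0]] 8.696125884317675 [-0.71683023  0.11359281 -3.54185167] [-0.04555468  0.06746339 -0.06317743]
```

View pics/w3.png

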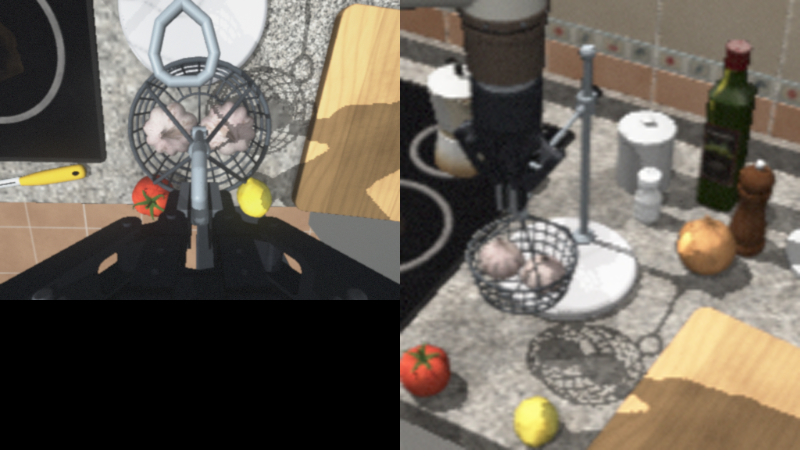

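Run:
```python
from h import *
w=np.load("pics/w3.npz")["w"].astype(float); z=w[...,2]
m=(z>236)&(z<262)&(w[...,0]>535)&(w[...,0]<600)&(abs(w[...,1]-127)<30)
q=w[m]; print(len(q),q.min(0).round(1),q.max(0).round(1))
nb=q[(q[:,0]<556)&(abs(q[:,1]-127)<7)]; print("near bar",len(nb),np.median(nb,0).round(1),np.percentile(nb,[3,97],axis=0).round(1), np.polyfit(nb[:,1],nb[:,0],1))
sd=q[(q[:,0]>558)&(q[:,0]<570)]
for sgn in(-1,1):
    k=sd[np.sign(sd[:,1]-127)==sgn]; print("side",np.median(k,0).round(1),len(k))
print("zs",np.percentile(q[:,2],[5,50,95]).round(1))
b=np.array([480.2,116.6]); hz=(z>262)&(z<300)&(abs(w[...,1]-117)<15)&(w[...,0]>470)&(w[...,0]<535)
h=w[hz]; print("hook",len(h),h.min(0).round(1),h.max(0).round(1))
for a in range(476,530,4):
    k=h[(h[:,0]>=a)&(h[:,0]<a+4)]
    if len(k)>3: print(a,np.round([np.percentile(k[:,2],95),np.median(k[:,1])],1))
```

```text
4467 [546.1 107.6 245.4] [585.3 143.1 252.4]
near bar 572 [549.2 127.1 249.4] [[546.3 120.5 247.3]
 [552.  133.6 250.9]] [1.48880679e-02 5.47248483e+02]
side [564.2 111.8 249.4] 553
side [564.2 139.1 249.3] 558
zs [247.6 249.4 250.7]
hook 5537 [470. 102. 262.] [522.  132.  299.9]
476 [284.  113.9]
480 [283.8 116.2]
484 [297.8 117. ]
488 [293.3 122.2]
492 [294.1 109.7]
496 [284.9 116.8]
500 [286.5 116.9]
504 [285.7 117. ]
508 [283.8 117.1]
512 [281.6 117.2]
516 [278.3 117.2]
520 [273.4 117.3]
```

```bash
python3 -m handwheel '[[0.003,-0.004,0.001,0,0,0,-1],[0.009,-0.008,0.0013,0,0,0,-1],[0.015,-0.008,0.0013,0,0,0,-1],[0.0172,-0.008,0.0013,0,0,0,-1],[0.0172,-0.008,0.0013,0,0,0,-1],[0.0172,-0.008,0.0013,0,0,0,-1]]'; python3 -c "
from h import *
s=read_state();print(s['position'],s['contact_force'],s['wrist_torque'])"
python3 -m handwheel '[[0.003,0,0,0,0,0,-1],[0.006,0,0,0,0,0,-1],[0.009,0,0,0,0,0,-1],[0.011,0,0,0,0,0,-1],[0.011,0,0,0,0,0,-1]]'; python3 -c "
from h import *
s=read_state();print(s['position'],s['contact_force'],s['wrist_torque'])"
```

```text
clock: 8.05
position: [497.3, 125.1, 234.0]
ee_rot: [1.0, 0.01, -0.0, 0.0]
contact_force: [-0.4, -0.3, -3.2]
gripper_width: 8.8
grasp_force: 58.5
[497.34949397 125.11297122 233.95438131] [-0.37352039 -0.32271554 -3.22176447] [-0.00428866  0.0664217  -0.02909911]
clock: 8.68
position: [507.9, 125.2, 233.6]
ee_rot: [1.0, 0.01, -0.001, 0.0]
contact_force: [-3.4, 0.5, -2.5]
gripper_width: 8.7
grasp_force: 58.6
[507.90891507 125.23850248 233.63348507] [-3.39990073  0.47474868 -2.53450311] [0.05568834 1.02660303 0.00721514]
```

```bash
python3 -m handwheel '[[0.002,0,0,0,0,0,-1],[0.004,0,0,0,0,0,-1],[0.005,0,0,0,0,0,-1],[0.006,0,0,0,0,0,-1],[0.006,0,0,0,0,0,-1]]'; python3 -m handwheel '[[0.002,0,0,0,0,0,-1],[0.004,0,0,0,0,0,-1],[0.005,0,0,0,0,0,-1],[0.005,0,0,0,0,0,-1]]';  python3 -c "
from h import *
s=read_state();print(s['position'],s['ee_rot'],s['contact_force'],s['wrist_torque'])
im,d,w=pts('wrist');np.savez('pics/w4.npz',im=im,w=w,d=d);cv2.imwrite('pics/w4.png',cv2.resize(im[60:330,130:390],(780,600)))"
```

```text
clock: 9.3
position: [513.9, 125.3, 233.8]
ee_rot: [1.0, 0.01, -0.001, 0.0]
contact_force: [-4.5, 0.3, -3.5]
gripper_width: 8.5
grasp_force: 58.6
clock: 9.8
position: [518.4, 125.2, 233.2]
ee_rot: [1.0, 0.009, -0.002, 0.001]
contact_force: [-4.8, -0.2, -3.9]
gripper_width: 9.1
grasp_force: 58.6
[518.3930444  125.15822171 233.23037661] [ 9.99954583e-01  9.37140619e-03 -1.64431877e-03  5.52408708e-04] [-4.78533242 -0.15942863 -3.86323693] [-0.07314789  1.70201061  0.01492295]
```

View pics/w4.png

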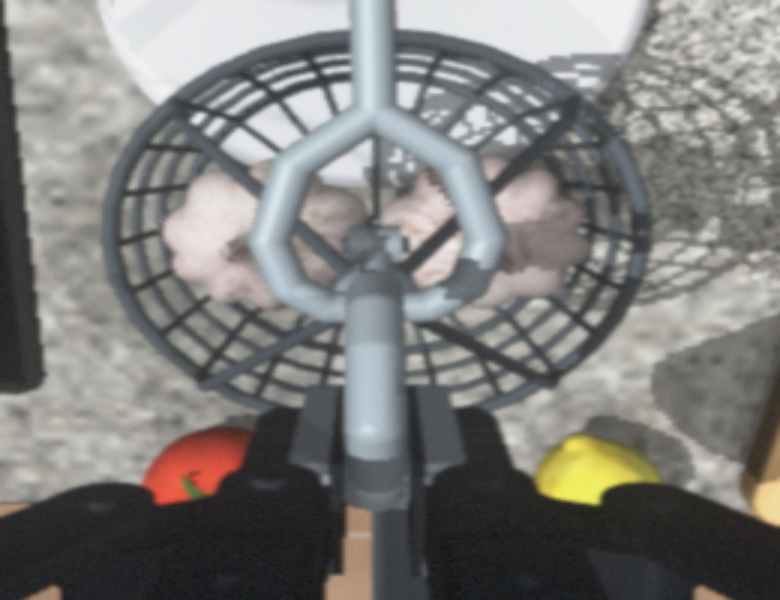

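```bash
python3 -m handwheel '[[0.001,0,0.0015,0,0,0,-1],[0.0015,0,0.004,0,0,0,-1],[0.0015,0,0.006,0,0,0,-1],[0.0015,0,0.008,0,0,0,-1],[0.0015,0,0.01,0,0,0,-1],[0.0015,0,0.01,0,0,0,-1]]';  python3 -m handwheel '[[0.001,0,0.002,0,0,0,-1],[0.003,0,0.004,0,0,0,-1],[0.005,0,0.006,0,0,0,-1],[0.006,0,0.008,0,0,0,-1],[0.006,0,0.008,0,0,0,-1]]'; python3 -c "
from h import *
s=read_state();print(s['position'],s['ee_rot'],s['contact_force'],s['wrist_torque'])"
```

```text
clock: 10.6
position: [521.1, 125.7, 223.7]
ee_rot: [1.0, 0.01, 0.0, -0.0]
contact_force: [-3.6, -0.1, -4.4]
gripper_width: 9.1
grasp_force: 58.5
clock: 11.22
position: [527.4, 125.9, 216.0]
ee_rot: [1.0, 0.01, 0.0, -0.0]
contact_force: [0.5, -1.3, -3.3]
gripper_width: 9.0
grasp_force: 58.5
[527.36812168 125.85458417 215.98577831] [ 9.99953926e-01  9.59549681e-03  2.66076019e-04 -4.56246551e-05] [ 0.45605862 -1.29516492 -3.25651736] [-0.04916192  0.07759685  0.01437936]
```

```bash
python3 -m handwheel '[[0,0,0.002,0,0,0,-1],[0,0,0.004,0,0,0,-1],[0,0,0.005,0,0,0,-1],[0,0,0.005,0,0,0,-1]]';  python3 -m handwheel '[[0,0,0.001,0,0,0,-1],[0,0,0.001,0,0,0,-1]]';python3 -c "
from h import *
s=read_state();print(s['position'],s['contact_force'],s['wrist_torque'])"
```

```text
clock: 11.72
position: [527.0, 125.7, 210.9]
ee_rot: [1.0, 0.01, -0.0, 0.0]
contact_force: [-0.4, -0.2, -3.0]
gripper_width: 8.5
grasp_force: 58.6
clock: 11.98
position: [526.9, 125.8, 210.0]
ee_rot: [1.0, 0.01, -0.0, 0.0]
contact_force: [0.7, 0.3, -3.3]
gripper_width: 8.6
grasp_force: 58.6
[526.9446129  125.77796948 209.9634585 ] [ 0.71838748  0.2512653  -3.32609696] [-0.00726536  0.10141033  0.00612272]
```

```bash
for i in 1 2; do python3 -m handwheel '[[0,0,0.0007,0,0,0,-1],[0,0,0.0007,0,0,0,-1]]';done
```

```text
clock: 12.22
position: [526.9, 125.8, 209.2]
ee_rot: [1.0, 0.01, -0.0, 0.0]
contact_force: [-0.2, 0.4, -2.9]
gripper_width: 8.6
grasp_force: 58.6
clock: 12.48
position: [526.9, 125.7, 208.5]
ee_rot: [1.0, 0.01, -0.0, 0.0]
contact_force: [0.2, -0.2, -3.6]
gripper_width: 8.9
grasp_force: 58.6
```

```bash
for i in 1 2; do python3 -m handwheel '[[0,0,0.0006,0,0,0,-1],[0,0,0.0006,0,0,0,-1]]'|sed -n '2p;4p';done
```

```text
position: [527.0, 125.8, 207.9]
contact_force: [-0.5, -0.0, -2.4]
position: [527.0, 125.8, 207.3]
contact_force: [0.1, 0.2, -2.8]
```

```bash
python3 -m handwheel '[[0,0,0.0005,0,0,0,-1],[0,0,0.0005,0,0,0,-1]]'|sed -n '2p;4p'
```

```text
position: [527.0, 125.8, 206.9]
contact_force: [0.6, 0.7, -3.1]
```

```bash
python3 -m handwheel '[[0,0,0.0005,0,0,0,-1],[0,0,0.0005,0,0,0,-1]]'|sed -n '2p;4p'; python3 -m handwheel '[[0,0,0.0004,0,0,0,-1],[0,0,0.0004,0,0,0,-1]]'|sed -n '2p;4p'
```

```text
position: [527.0, 125.8, 206.5]
contact_force: [-0.0, 0.2, -2.9]
position: [527.1, 125.8, 206.1]
contact_force: [-0.7, 0.2, -2.4]
```

```bash
python3 -m handwheel '[[0,0,0.0004,0,0,0,-1],[0,0,0.0004,0,0,0,-1]]'|sed -n '2p;4p'
```

```text
position: [527.1, 125.8, 205.8]
contact_force: [-1.4, -0.1, -1.2]
```

```bash
python3 -m handwheel '[[-0.0005,0,0,0,0,0,-1],[-0.001,0,0,0,0,0,-1],[-0.001,0,0,0,0,0,-1]]'|sed -n '2p;4p'; python3 -c "
from h import *
im,d,w=pts('wrist');np.savez('pics/w5.npz',im=im,w=w)
s=read_state();print(s['position'],s['contact_force'],s['wrist_torque'])
q=w.reshape(-1,3).astype(float); 
m=(abs(q[:,2]-249)<8)&(q[:,0]>555)&(q[:,0]<575)&(abs(abs(q[:,1]-125.4)-13.5)<5);print(np.median(q[m],0))
f=(abs(q[:,2]-249)<8)&(q[:,0]>540)&(q[:,0]<556)&(abs(abs(q[:,1]-125.4)-6)<2);print(f.sum(),np.median(q[f],0))
h=(abs(q[:,1]-126)<6)&(q[:,2]>250)&(q[:,2]<262)&(q[:,0]>510)&(q[:,0]<590);print(q[h].min(0),q[h].max(0))"
```

```text
position: [526.4, 125.9, 205.9]
contact_force: [1.4, -0.1, -1.5]
[526.39943408 125.90346824 205.81843427] [ 1.56324952  0.64935799 -2.34087699] [-0.06327565 -0.40260751 -0.06130635]
[565.24751172 134.65018602 249.26353527]
442 [550.57526782 129.45731638 249.3427112 ]
[513.700773  120.0559149 250.0004109] [589.8947635  131.99632286 257.69305552]
```

```bash
python3 -m handwheel '[[0.0005,0,0.0003,0,0,0,-1],[0.0005,0,0.0003,0,0,0,-1],[0.0005,0,0.0003,0,0,0,-1]]'|sed -n '2p;4p'
```

```text
position: [526.5, 125.8, 205.4]
contact_force: [1.2, 0.2, -1.9]
```

```bash
python3 -m handwheel '[[0,0,0.0002,0,0,0,-1],[0,0,0.0002,0,0,0,-1],[0,0,0.0002,0,0,0,-1]]'|sed -n '2p;4p'
```

```text
position: [526.5, 125.8, 205.2]
contact_force: [0.7, 0.4, -1.5]
```

```bash
python3 -m handwheel '[[0.0002,0,0.0002,0,0,0,-1],[0.0002,0,0.0002,0,0,0,-1],[0.0002,0,0.0002,0,0,0,-1]]'|sed -n '2p;4p'; python3 -m handwheel '[[0,0,0,0,0,0,-1],[0,0,0,0,0,0,-1]]'|sed -n '2p;4p'
```

```text
position: [526.6, 125.7, 204.9]
contact_force: [-1.0, -0.1, -0.8]
position: [526.6, 125.7, 204.9]
contact_force: [-1.3, -0.4, -0.1]
```

```bash
python3 -m handwheel '[[0,0,0.0002,0,0,0,-1],[0,0,0.0002,0,0,0,-1],[0,0,0.0002,0,0,0,-1]]'|sed -n '2p;4p'
```

```text
position: [526.6, 125.7, 204.7]
contact_force: [-1.1, 0.1, 0.3]
```

```bash
python3 -m handwheel '[[-0.0002,0,0,0,0,0,-1],[-0.0002,0,0,0,0,0,-1],[-0.0002,0,0,0,0,0,-1],[-0.0002,0,0,0,0,0,-1],[-0.0002,0,0,0,0,0,-1],[-0.0002,0,0,0,0,0,-1],[-0.0002,0,0,0,0,0,-1],[-0.0002,0,0,0,0,0,-1]]'|sed -n '2p;4p'
python3 -c "
from h import *
im,d,w=pts('scene');cv2.imwrite('pics/s6.png',cv2.resize(im[100:240,190:350],(685,600),interpolation=cv2.INTER_CUBIC))"
```

```text
position: [526.6, 125.8, 204.8]
contact_force: [1.1, -0.1, 0.7]
```

View pics/s6.png

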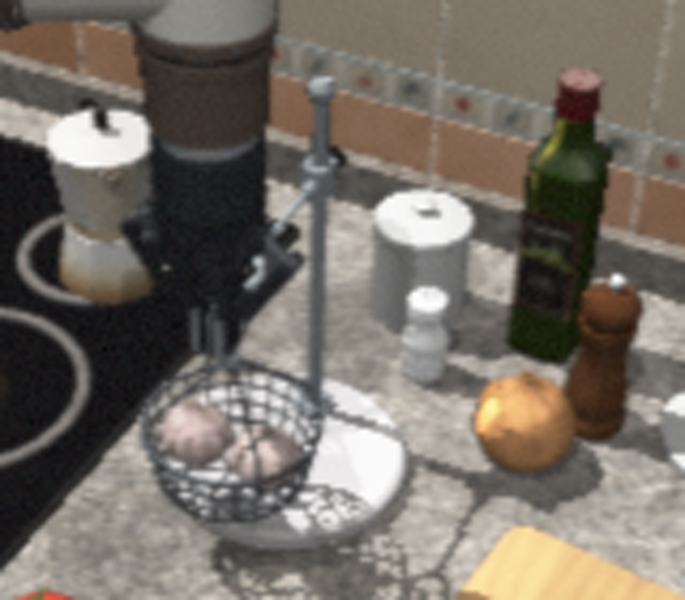

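```bash
python3 -m handwheel '[[0,0,0,0,0,0,-0.85],[0,0,0,0,0,0,-0.75],[0,0,0,0,0,0,-0.65],[0,0,0,0,0,0,-0.4],[0,0,0,0,0,0,0],[0,0,0,0,0,0,0.3],[0,0,0,0,0,0,0.3],[0,0,0,0,0,0,0.3]]'
python3 -c "
from h import *
im,d,w=pts('wrist');cv2.imwrite('pics/w7.png',im)"
```

```text
clock: 18.2
position: [526.5, 125.7, 204.7]
ee_rot: [1.0, 0.01, -0.0, 0.0]
contact_force: [0.0, -0.8, 0.3]
gripper_width: 55.7
grasp_force: 0.0
```

View pics/w7.png

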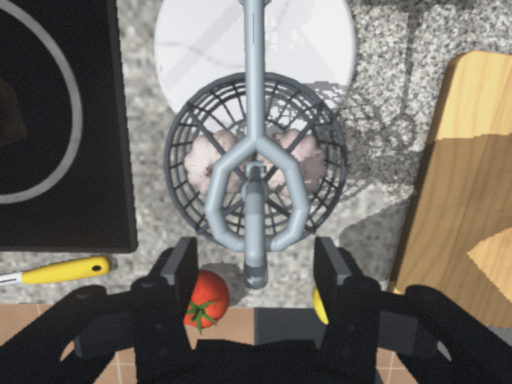

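```bash
python3 -m handwheel '[[0,0,-0.004,0,0,0,0.3],[0,0,-0.012,0,0,0,0.3],[0,0,-0.024,0,0,0,0.3],[0,0,-0.04,0,0,0,0.3],[0,0,-0.06,0,0,0,0.3],[0,0,-0.08,0,0,0,0.3],[-0.02,0,-0.095,0,0,0,0.3],[-0.05,0,-0.1,0,0,0,0.3],[-0.08,0,-0.1,0,0,0,0.3],[-0.1,0,-0.1,0,0,0,0.3]]'
for i in 1 2 3; do python3 -m handwheel '[[0,0,0,0,0,0,0.3],[0,0,0,0,0,0,0.3],[0,0,0,0,0,0,0.3],[0,0,0,0,0,0,0.3],[0,0,0,0,0,0,0.3],[0,0,0,0,0,0,0.3],[0,0,0,0,0,0,0.3],[0,0,0,0,0,0,0.3],[0,0,0,0,0,0,0.3],[0,0,0,0,0,0,0.3]]'|head -1; done
python3 - <<'E'
from h import *
a,_,w=pts("scene"); im2,_,w2=pts("wrist")
for _ in range(8): b,_,_=pts("scene")
print("diff",np.abs(a.astype(int)-b)[100:260,190:350].mean())
c=np.zeros((600,800,3),np.uint8); c[:,:450]=cv2.resize(b[95:255,190:310],(450,600)); c[:262,450:]=cv2.resize(im2,(350,262)); cv2.imwrite("pics/f.png",c)
E
```

```text
clock: 19.5
position: [425.5, 123.7, 306.0]
ee_rot: [1.0, 0.01, 0.001, -0.001]
contact_force: [-0.4, 0.3, 0.6]
gripper_width: 55.4
grasp_force: 0.0
clock: 20.75
clock: 22.0
clock: 23.25
diff 1.7230729166666667
```

View pics/f.png

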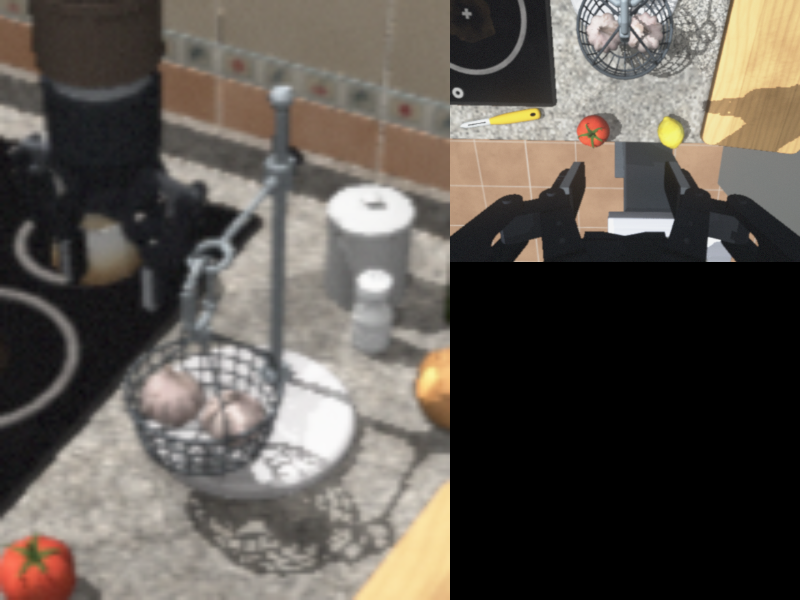

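```bash
for i in 1 2 3 4; do python3 -m handwheel '[[0,0,0,0,0,0,0.3],[0,0,0,0,0,0,0.3],[0,0,0,0,0,0,0.3],[0,0,0,0,0,0,0.3],[0,0,0,0,0,0,0.3],[0,0,0,0,0,0,0.3],[0,0,0,0,0,0,0.3],[0,0,0,0,0,0,0.3],[0,0,0,0,0,0,0.3],[0,0,0,0,0,0,0.3]]'|head -1; done
python3 -c "
from bench import *
print(job_done())"
```

```text
clock: 25.0
clock: 26.25
clock: 27.5
clock: 28.75
the job is handed in; nothing more can be done
None
```

The basket is hanging from the stand's eye with both bulbs inside and, as far as the pictures and forces show, the gate shut behind the bar; the job was handed in at about 29 s, and no verdict came back.

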